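# Prop the plate exposure unit open on its rod

### The job

A plate has just been exposed and the lamp unit must cool with its lid propped half open. Lift the lid right back until it leans on its stop, swing the prop rod up out of its clip, then lower the lid gently until the rod's end sits in the slot inside the lid and carries it. Leave the copper plate where it lies on the glass and the other things on the bench where they are.

Things in the scene. Friction and masses are not known exactly. Their poses are not given: they have to be found in the camera images.
- uv_unit: the exposure unit, grey steel case fixed to the bench: 330 mm long (its y), 235 deep (its x), deck 72 high, closed lid to 112. Origin: centre of its underside; x points from the handle side to the hinge side, z up. The hinge is on the robot's left, up to 14 degrees askew. Glass bed 170 x 200, flush, centred at y -45; rod at y +115, the end near the robot, flat clear deck 50 mm to either side
- lid (a joint): lid angle, rad: 0 closed, 1.80 leaning back past upright on its stop, where it stays by its weight; left free below about 1.5 it falls shut. Mass about 0.75 kg, 3 to 4 N at the handle lifts it. Seated on the rod it stands at about 0.93
- lid_hinge (a point): middle of the hinge line (unit frame x +117.5, y 0, z 72 mm; axis along the unit's y). The lid is a hollow pan 235 x 330, 40 mm deep, its rim level with the hinge line; it turns up and over towards the unit's +x
- lid_handle (a point): middle of the pull handle's round bar on the lid's front edge: 10 mm diameter, 110 clear length along the unit's y, bar centre 40 mm off the lid's front face, 275 from the hinge along the lid and 20 to its outer side (unit frame x -157.5, z 92 when closed). It moves with the lid; being round it can turn between the fingers
- rod (a joint): prop rod angle, rad: 0 lying in its clip on the deck, tip towards the handle side; pi/2 upright; grows towards the hinge, stops at 2.35. The stiff pivot holds it where it is left (about 0.6 N at the grip moves it; a few N free it from the clip). To enter the slot as the lid comes down it must stand at about 1.78 to 1.96; seated it stands at about 1.76
- rod_pivot (a point): pivot of the rod, fixed on the case (unit frame x +22.5, y +115, z 90 mm), axis along the unit's y
- rod_grip (a point): centre of the black plastic ball grip on the rod, 20 mm diameter (11 mm sleeve, 34 mm long, through it), 95 mm from the pivot; when stowed its centre is 18 mm above the deck. As the rod swings the ball turns between the fingers and works sideways out of a long hold: take a fresh hold half way. The spring clip holds the rod 45 mm from the pivot
- rod_tip (a point): centre of the ball end of the aluminium rod (rod 8 mm, ball 11 mm diameter), 130 mm from the pivot; moves with the rod
- slot (a point): seat of the ball's centre at mid-length of the slot, 150 mm from the hinge along the lid, in the rod's plane; moves with the lid. The slot is in a steel catch inside the lid: 28.5 mm long (along the lid, away from the hinge), 16 wide, 10 deep. Under load the ball slides to its far end, 9 mm further from the hinge
- plate_on_glass: copper printing plate, 120 x 150 x 3 mm, lying on the glass bed under the lid; to be left there. Origin: centre of its underside
- ink_can: ink can, 84 mm diameter, 70 mm high. Origin: centre of its underside
- ink_jar: jar, 72 mm diameter, 85 mm high. Origin: centre of its underside
- cleaner: bottle, 66 mm diameter, 170 mm high. Origin: centre of its underside
- spare_plate: copper plate, 110 x 160 x 3 mm, lying on the bench. Origin: centre of its underside
- dabber: turned wooden ink dabber, 66 mm diameter, 86 mm high, standing on its broad foot. Origin: centre of its underside
- ink_knife: ink knife, steel blade and wooden handle, 210 mm long, 17 mm high, lying in front of the unit on the handle side. Origin: on the bench below the neck of the blade
- brayer: ink roller with a wooden handle, about 190 x 120 mm, 44 mm high. Origin: on the bench below the middle of the roller

How it is judged (in metres and radians):
On the way, in this order (a step that is already met when the one before it is completed fails the run):
1. the lid is lifted right back (over 1.55 rad) (value of joint lid above 1.55 rad), for 0.2 s.
2. the rod is swung up out of its clip while the lid stands open (value of joint rod above 1.3 rad and value of joint lid above 1.2 rad), for 0.2 s.
At the end, for the whole second after the job is handed in: The lid rests half open at 0.86 to 1.0 rad on the rod, the rod's ball end in the slot (within 14 mm of the slot point; rod at 1.66 to 1.97 rad), the lid still and the robot clear. Plate on the glass within 10 mm, other things within 30 mm of where they lay (value of joint lid between 0.86 and 1 rad and value of joint rod between 1.66 and 1.97 rad and distance between rod_tip and slot below 0.014 m and velocity of joint lid between -0.05 and 0.05 rad/s); the robot touches nothing.
It fails at once if the lid is dropped (falls faster than 2 rad/s) (velocity of joint lid below -2 rad/s).
It fails at once if the copper plate on the glass is shifted by more than 10 mm (distance of plate_on_glass from where it was at the start of the episode above 0.01 m).
It fails at once if another thing on the bench is shifted by more than 30 mm (distance of any of ink_knife, ink_can, ink_jar, cleaner, brayer, spare_plate, dabber from where it was at the start of the episode above 0.03 m).
It also fails if it takes over 72 s, if anything falls off the work surface, if the arm or the gripper's body presses on something with over 40 N, if the wrist force passes 120 N, or if a joint passes its speed limit or range.

### The arm

A 6-joint arm with a two-finger parallel gripper is mounted at the origin on the work surface. World frame = base frame: x ahead of the robot, y to its left, z up, the work surface at z = 0. Lengths are in mm, angles in degrees, forces in N, time in s.
With the tool pointing down it reaches from about 300 to 850 mm from the base axis. Payload 4.2 kg.
Tool frame: the origin (TCP) lies at the very end of the fingers, on their centre line; the grasp point (between the pads) lies 19 mm behind it (env.grip_point_offset is the distance from the TCP to the grasp point, in mm); z points along the fingers, y is the line along which they close (so a half turn about z gives the same grasp; the last joint's range is limited). The gripper opens to 91 mm and grips with 3 to 60 N. Pads are 32 mm wide; open, the fingers measure 118 mm over their backs; the gripper's body (76 mm by 178 mm) begins 60 mm behind the grasp point.
Start: joints at [-66.463, 18.312, 89.639, -0, 72.044, -1.146], TCP at [240.124, -522.478, 213.976] pointing down, gripper open.
Joint ranges: [-177.97, 177.97], [-48.28, 115.42], [12.27, 149.76], [-77.06, 257.06], [2.81, 150.46], [-146.56, 146.56]. Speed limits (degrees/s): [147.25, 147.25, 180, 180, 180, 180].

### API

Orientations are given as [roll, pitch, yaw] about the fixed x, y, z axes, in that order (R = Rz(yaw) Ry(pitch) Rx(roll)).
In Python, from workcell import env gives the robot as it stands. The module is installed in compiled form; this text tells all that it offers.
- The arm moves only by the tool arm_command, never from a script. Its argument "rows" is a list of rows, each an object with "delta_pos": the shift along the tool's x, y, z in mm, a list of three; "roll": the turn about the tool's z in units of 5 degrees (1.0 is 5 degrees); "jaw": the opening in per cent of the stroke, from 0 (shut) to 100 (fully open). A call has 1 to 20 rows; each row is the pose to reach, as a shift and turn from the pose commanded when the call began, along the tool's axes at that moment; what a row does not reach only later rows make up. A row lasts 1/12 s, in which the tool goes at most 41.7 mm and 7.16 degrees, less where a joint would pass 70% of its speed; a pose out of reach is approached as far as the arm can. A call with a gripper value outside its range is refused whole. The fingers move at their own pace and stop on an object; "squeeze" is the grip in N (left out, the last holds). Time passes only in rows, so rows that repeat a pose let the fingers close. It gives the time, the measured TCP pose, the force, the opening and the grip force at its end, in the units of the state.
- env.state(): the state, without advancing time (a new reading comes with each control period).
- env.grab_frame(name): name is "scene" or "top" or "wrist"; returns a dict with "img" (400x640x3 uint8, blue, green, red), "z_map" (400x640 float32, mm along the optical axis (not along the pixel's ray), 0 where there is no reading), "fov_y" (degrees; the focal length in pixels is half the picture's height over the tangent of half this angle, whatever the lens; pixels are square), "cx", "cy" (the principal point, pixels), "dist" ([k1, k2, p1, p2, k3] as OpenCV has them; the pictures are not rectified), "R" (3x3) and "t" (3): a world point X has camera coordinates R X + t; the wrist camera has in their place "T_tool_cam" (4x4, takes a point from camera to tool coordinates, whose origin is the TCP and whose axes are the flange's). Camera axes: x right, y down, z forward; pixel columns grow to the right and rows downward; lengths in mm; the calibration is good to about 2 mm. A picture is of the moment at which its call begins: read the wrist's pose just before it.
- env.job_done(): hands the job in; it is judged then, once.
The state is a dict: "time_s": time; "qpos": joint angles; "qvel": joint speeds; "effort": joint torques, N m; "ee_pos": TCP position; "ee_rot": TCP orientation; "force": force on the tool from outside, world axes, zero at the start; "torque": the same for the moment, N m; "gripper_width": finger opening in mm; "gripper_force": force on a finger pad.
Only numpy, scipy, OpenCV 4.12 (cv2) and the standard library are available. Lean on these libraries where they do the work, as an engineer would, in place of code of your own. Each camera call takes 0.05 s, during which the arm holds its last target. There are 200 camera calls.

## Working session

There is one attempt and no reset: what is moved stays moved. The work goes in short steps, Python scripts to look and compute and a tool call to move; the robot and the scene stay as the last step left them, time stands still between calls to the robot, and variables do not carry over. Pictures are saved under pics/ and viewed, at most 10 in all, crops included, and the job is handed in when it is done.

Besides the shell and the picture viewer there is one more tool, called by a JSON object that holds its "op" and its "data", one argument or row to a line. arm_command: Moves the arm, as the interface text tells. Its arguments: {"type":"object","properties":{"rows":{"type":"array"},"squeeze":{"type":"number"}},"required":["rows"]}

```bash
mkdir -p pics; cat > h.py <<'E'
import numpy as np,cv2
from workcell import env
from scipy.spatial.transform import Rotation as Ro
def cam(n):
    s=env.state(); f=env.grab_frame(n)
    F=200/np.tan(np.radians(f["fov_y"])/2)
    f["K"]=np.array([[F,0,f["cx"]],[0,F,f["cy"]],[0,0,1]]); f["dist"]=np.array(f["dist"],float)
    if n=="wrist":
        T=np.array(f["T_tool_cam"]); R=Ro.from_euler('xyz',s["ee_rot"],degrees=True).as_matrix()
        Rw=R@T[:3,:3]; c=R@T[:3,3]+np.array(s["ee_pos"]); f["R"]=Rw.T; f["t"]=-Rw.T@c
    f["R"]=np.array(f["R"]);f["t"]=np.array(f["t"]).ravel()
    return f
def pts(f):
    v,u=np.mgrid[0:400,0:640]; p=np.stack([u.ravel(),v.ravel()],1).astype(np.float64)
    n=cv2.undistortPoints(p[:,None],f["K"],f["dist"])[:,0]
    z=f["z_map"].ravel().astype(float); c=np.c_[n*z[:,None],z]
    X=(c-f["t"])@f["R"]; X[z==0]=np.nan
    return X.reshape(400,640,3)
def proj(f,X): return cv2.projectPoints(np.array(X,float).reshape(-1,3),cv2.Rodrigues(f["R"])[0],f["t"],f["K"],f["dist"])[0][:,0]
E
python3 - <<'E'
from h import *
a=cam("scene");b=cam("top")
cv2.imwrite("pics/a.png",a["img"]);cv2.imwrite("pics/b.png",b["img"])
np.savez("ab.npz",a=pts(a),b=pts(b),bi=b["img"])
print(env.state())
E
```

```text
{'time_s': 0.1, 'qpos': array([-6.64645928e+01,  1.83465484e+01,  8.96965559e+01, -6.45649971e-04,
        7.20431591e+01, -1.14642536e+00]), 'qvel': array([ 0.02903875, -0.11036468, -0.23166683, -0.03742833, -0.002829  ,
       -0.03789616]), 'effort': array([ 3.84229054e-05, -4.13332844e+01, -2.32510239e+01,  7.28883175e-02,
        4.21913748e-02, -5.70222005e-05]), 'ee_pos': array([ 239.93097545, -522.08201609,  213.23805883]), 'ee_rot': array([-1.79913742e+02, -1.11214369e-03,  2.46820313e+01]), 'force': array([-1.07770746,  0.61270302,  0.44612797]), 'torque': array([ 0.0359246 , -0.01406071,  0.03275152]), 'gripper_force': 0.0, 'gripper_width': 91.23630269167}
```

View pics/a.png

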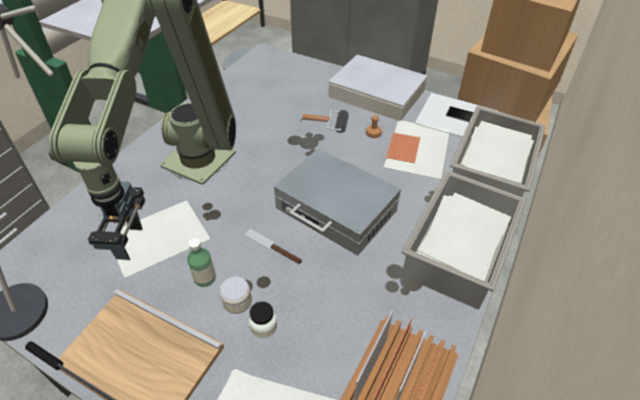

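View pics/b.png

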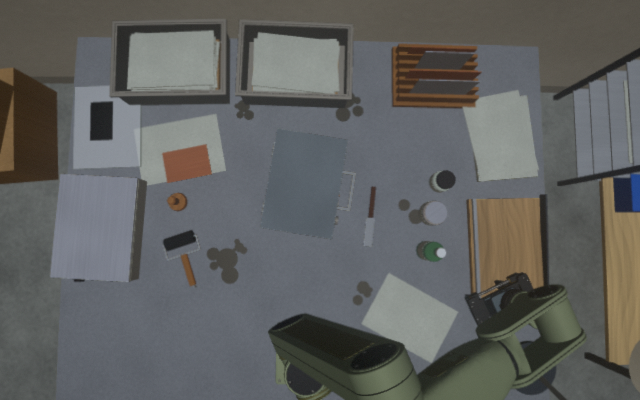

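The scene view shows the closed unit (lid centre ~ (337,195), handle ~ (308,220)). In the top view the lid is at ~ (305,183), with the handle at (346,190) and the knife at (370,215).

```bash
python3 - <<'E'
from h import *
d=np.load("ab.npz")
for k,(u0,u1,v0,v1) in (("b",(255,365,120,245)),("a",(265,410,145,255))):
    X=d[k][v0:v1,u0:u1].reshape(-1,3); X=X[np.isfinite(X[:,0])]
    t=X[(X[:,2]>104)&(X[:,2]<120)]
    r=cv2.minAreaRect(t[:,:2].astype(np.float32)); print(k,len(t),np.median(t[:,2]),r)
    c=np.array(r[0]); 
    h=X[(X[:,2]>70)&(X[:,2]<104)]; 
    dd=h[:,:2]-c; far=h[np.linalg.norm(dd,axis=1)<175]; far=far[(far[:,1]-c[1])<-120]
    print(len(far),far.mean(0) if len(far) else 0, far.min(0) if len(far) else 0,far.max(0) if len(far) else 0)
X=d["b"]
for n,(u,v) in dict(knife=(370,200),kb=(368,235),can=(433,212),jar=(443,180),cl=(433,252),brayer=(180,240),dab=(177,202)).items(): print(n,X[v,u].round())
E
```

```text
b 7247 112.30545734911638 ((569.9288330078125, -7.2571868896484375), (275.30389404296875, 331.1029357910156), 81.39044952392578)
138 [ 556.29952062 -141.99143638   96.06919094] [ 486.28405014 -155.8291215    87.15370836] [ 615.91334492 -128.47689523  103.2797585 ]
a 5573 110.61557715879984 ((641.8152465820312, 3.0682373046875), (244.66236877441406, 472.0858459472656), 82.24922180175781)
254 [ 649.21560811 -130.43988806   90.02907291] [ 540.47118677 -156.99990297   70.36206583] [ 721.6878406  -116.94565487  103.72011386]
knife [ 527. -218.   14.]
kb [ 405. -212.   13.]
can [ 485. -423.   70.]
jar [ 591. -451.   91.]
cl [ 354. -399.  138.]
brayer [380. 430.  43.]
dab [509. 447.  39.]
```

```bash
python3 - <<'E'
from h import *
d=np.load("ab.npz")
X=d["b"][120:245,255:365].reshape(-1,3); X=X[np.isfinite(X[:,0])]
t=X[(X[:,2]>107)&(X[:,2]<118)][:,:2]
for th in np.arange(78,86,.5):
    a=np.radians(th); ex=np.array([np.cos(a),np.sin(a)]);ey=np.array([-ex[1],ex[0]])
    px=t@ex;py=t@ey
    # restrict to lid depth
    q=lambda p:np.percentile(p,[.7,99.3])
    x=q(px); y=q(py); print(th,x,np.diff(x),y,np.diff(y),((x.mean())*ex+y.mean()*ey).round(1))
a=np.radians(81.5); ex=np.array([np.cos(a),np.sin(a)]);ey=np.array([-ex[1],ex[0]])
A=X[X[:,2]>80]; L=np.c_[A[:,:2]@ex,A[:,:2]@ey,A[:,2]]
h,e=np.histogram(L[:,0],np.arange(40,360,5)-0);print(list(zip(e.astype(int),h)))
b=L[L[:,0]<L[:,0].min()+18];print(b.min(0),b.max(0),b.mean(0))
E
```

```text
78.0 [ 12.04269121 250.27585653] [238.23316531] [-720.14606029 -393.49450519] [326.6515551] [571.9  12.5]
78.5 [  7.97312643 244.46287038] [236.48974395] [-721.09917525 -395.08337793] [326.01579732] [572.1  12.4]
79.0 [  3.81761346 238.92771981] [235.11010635] [-721.96987125 -396.32998504] [325.63988621] [572.   12.5]
79.5 [ -0.30234774 233.48497033] [233.78731807] [-722.93888181 -397.68309679] [325.25578501] [572.2  12.5]
80.0 [ -4.74163502 228.01160226] [232.75323728] [-723.72793788 -398.78644463] [324.94149325] [572.1  12.5]
80.5 [ -9.30832203 222.56017377] [231.8684958] [-724.50982112 -399.7608278 ] [324.74899332] [572.   12.4]
81.0 [-13.94926704 217.57910405] [231.52837109] [-725.58509153 -400.71483188] [324.87025966] [572.1  12.5]
81.5 [-18.96594825 212.67432877] [231.64027702] [-726.63890321 -401.54075767] [325.09814554] [572.2  12.4]
82.0 [-23.7826266  207.57996443] [231.36259103] [-727.24581209 -402.41749398] [324.82831811] [572.1  12.4]
82.5 [-28.96307295 202.99969225] [231.96276519] [-728.02589851 -403.2378375 ] [324.78806102] [572.2  12.4]
83.0 [-34.21994504 198.59615651]
[... 1990 characters left out ...]
np.int64(260), np.int64(0)), (np.int64(265), np.int64(0)), (np.int64(270), np.int64(0)), (np.int64(275), np.int64(0)), (np.int64(280), np.int64(0)), (np.int64(285), np.int64(0)), (np.int64(290), np.int64(0)), (np.int64(295), np.int64(0)), (np.int64(300), np.int64(0)), (np.int64(305), np.int64(0)), (np.int64(310), np.int64(0)), (np.int64(315), np.int64(0)), (np.int64(320), np.int64(0)), (np.int64(325), np.int64(0)), (np.int64(330), np.int64(0)), (np.int64(335), np.int64(0)), (np.int64(340), np.int64(0)), (np.int64(345), np.int64(0)), (np.int64(350), np.int64(0))]
[ -65.79638307 -628.30882852   87.15370836] [ -47.813885   -499.35466343  104.00336176] [ -59.40341123 -563.52926764   96.08376958]
```

{"op": "arm_command", "data": {
  "rows": [
    {"delta_pos": [10,-5,-15],"roll": 0.3,"jaw": 60},
    {"delta_pos": [30,-15,-30],"roll": 0.7,"jaw": 40},
    {"delta_pos": [60,-30,-37],"roll": 1.1,"jaw": 35},
    {"delta_pos": [90,-44,-37],"roll": 1.5,"jaw": 35},
    {"delta_pos": [120,-59,-37],"roll": 2,"jaw": 35},
    {"delta_pos": [150,-74,-37],"roll": 2.5,"jaw": 35},
    {"delta_pos": [180,-88,-37],"roll": 3,"jaw": 35},
    {"delta_pos": [210,-103,-37],"roll": 3.5,"jaw": 35},
    {"delta_pos": [240,-118,-37],"roll": 4,"jaw": 35},
    {"delta_pos": [270,-133,-37],"roll": 4.5,"jaw": 35},
    {"delta_pos": [300,-147,-37],"roll": 5,"jaw": 35},
    {"delta_pos": [330,-162,-37],"roll": 5.5,"jaw": 35},
    {"delta_pos": [360,-177,-37],"roll": 6,"jaw": 35},
    {"delta_pos": [390,-191,-37],"roll": 6.4,"jaw": 35},
    {"delta_pos": [415,-204,-37],"roll": 6.64,"jaw": 35},
    {"delta_pos": [432,-212,-37],"roll": 6.64,"jaw": 35},
    {"delta_pos": [438.6,-215.3,-37],"roll": 6.64,"jaw": 35},
    {"delta_pos": [438.6,-215.3,-37],"roll": 6.64,"jaw": 35},
    {"delta_pos": [438.6,-215.3,-37],"roll": 6.64,"jaw": 35}
  ]
}}

```text
time_s: 1.68
ee_pos: [548.2, -144.1, 250.6]
ee_rot: [180.0, 0.1, -8.5]
force: [-0.9, 0.9, -0.3]
gripper_width: 31.7
gripper_force: 0.0
```

```bash
cat >> h.py <<'E'
TH=81.5; C=np.array([572,12.5])
def axes():
    a=np.radians(TH); return np.array([np.cos(a),np.sin(a)]),np.array([-np.sin(a),np.cos(a)])
def unit(X):
    ex,ey=axes(); X=np.asarray(X,float); d=X[...,:2]-C
    return np.stack([d@ex,d@ey,X[...,2]],-1)
def world(U):
    ex,ey=axes(); U=np.asarray(U,float); return np.r_[C+U[0]*ex+U[1]*ey,U[2]]
def st():
    s=env.state(); print(round(s["time_s"],2),"pos",s["ee_pos"].round(1),"unit",unit(s["ee_pos"]).round(1),"rot",s["ee_rot"].round(2),"F",s["force"].round(1),"w",round(s["gripper_width"],1),round(s["gripper_force"],1),"q",s["qpos"].round(0))
E
python3 - <<'E'
from h import *
st(); f=cam("wrist"); X=pts(f); cv2.imwrite("pics/w1.png",f["img"])
U=unit(X); m=np.isfinite(U[...,0])&(U[...,0]<-140)&(U[...,0]>-185)&(abs(U[...,1])<50)&(U[...,2]>80)&(U[...,2]<110)
u=U[m]; print(len(u),u.mean(0),u.min(0),u.max(0)); print(np.polyfit(u[:,1],u[:,0],1), np.percentile(u[:,0],[3,50,97]),np.percentile(u[:,2],95))
E
```

```text
1.68 pos [ 548.2 -144.1  250.6] unit [-158.4    0.4  250.6] rot [ 1.7996e+02  7.0000e-02 -8.4900e+00] F [-0.9  0.9 -0.3] w 31.7 0.0 q [-16.  16.  87.  -0.  77.  83.]
848 [-158.13551678   -1.48803899   95.81937386] [-162.4743979   -49.45769674   91.37210141] [-153.0670967    49.94429497   99.33849536]
[-2.05439173e-03 -1.58138574e+02] [-162.42081535 -158.17840289 -153.83414085] 97.48010995009237
```

View pics/w1.png

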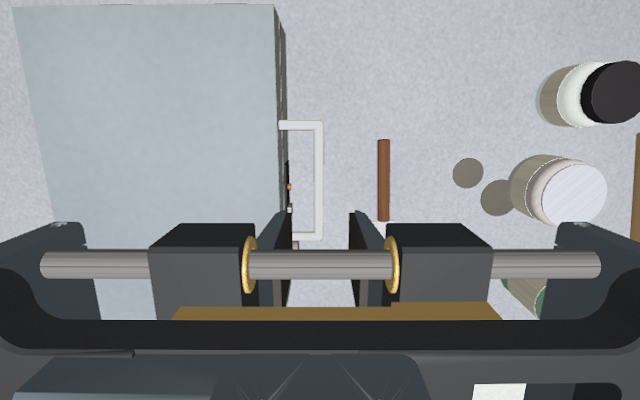

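The wrist view shows the handle bar as a vertical line at ~ (319,180), between the fingers (tips ~ (280,215) and (355,215)) and clear of the lid edge at x≈285. I'll go down and grip it.

{"op": "arm_command", "data": {
  "rows": [
    {"delta_pos": [0,0,20],"roll": 0,"jaw": 35},
    {"delta_pos": [0,0,50],"roll": 0,"jaw": 35},
    {"delta_pos": [0,0,80],"roll": 0,"jaw": 35},
    {"delta_pos": [0,0,110],"roll": 0,"jaw": 35},
    {"delta_pos": [0,0,140],"roll": 0,"jaw": 35},
    {"delta_pos": [0,0,160],"roll": 0,"jaw": 35},
    {"delta_pos": [0,0,172],"roll": 0,"jaw": 35},
    {"delta_pos": [0,0,177],"roll": 0,"jaw": 35},
    {"delta_pos": [0,0,177],"roll": 0,"jaw": 35},
    {"delta_pos": [0,0,177],"roll": 0,"jaw": 20},
    {"delta_pos": [0,0,177],"roll": 0,"jaw": 5},
    {"delta_pos": [0,0,177],"roll": 0,"jaw": 5},
    {"delta_pos": [0,0,177],"roll": 0,"jaw": 5},
    {"delta_pos": [0,0,177],"roll": 0,"jaw": 5}
  ],
  "squeeze": 20
}}

```text
time_s: 2.9
ee_pos: [549.6, -142.6, 75.1]
ee_rot: [-179.9, -0.1, -8.6]
force: [1.1, 4.5, 3.0]
gripper_width: 9.7
gripper_force: 20.0
```

```bash
python3 - <<'E'
from h import *
st()
def hd(t): return np.array([117.5-275*np.cos(t)+20*np.sin(t), 72+275*np.sin(t)+20*np.cos(t)])
h0=hd(0)
for t in np.arange(0,1.81,.1): d=hd(t)-h0; print(round(t,2), "dy",(-d[0]).round(1),"dz",(-d[1]).round(1))
E
```

```text
2.9 pos [ 549.6 -142.6   75.1] unit [-156.8   -0.8   75.1] rot [-1.7989e+02 -1.3000e-01 -8.5600e+00] F [1.1 4.5 3. ] w 9.7 20.0 q [-16.  25. 102.   0.  54.  83.]
0.0 dy -0.0 dz -0.0
0.1 dy -3.4 dz -27.4
0.2 dy -9.5 dz -54.2
0.3 dy -18.2 dz -80.4
0.4 dy -29.5 dz -105.5
0.5 dy -43.3 dz -129.4
0.6 dy -59.3 dz -151.8
0.7 dy -77.6 dz -172.5
0.8 dy -97.8 dz -191.2
0.9 dy -119.7 dz -207.8
1.0 dy -143.2 dz -222.2
1.1 dy -168.1 dz -234.2
1.2 dy -194.0 dz -243.6
1.3 dy -220.7 dz -250.3
1.4 dy -248.0 dz -254.4
1.5 dy -275.5 dz -255.7
1.6 dy -303.0 dz -254.3
1.7 dy -330.3 dz -250.1
1.8 dy -357.0 dz -243.3
```

{"op": "arm_command", "data": {
  "rows": [
    {"delta_pos": [0,-1,-7],"roll": 0,"jaw": 5},
    {"delta_pos": [0,-2,-18],"roll": 0,"jaw": 5},
    {"delta_pos": [0,-3.4,-27.4],"roll": 0,"jaw": 5},
    {"delta_pos": [0,-6,-41],"roll": 0,"jaw": 5},
    {"delta_pos": [0,-9.5,-54.2],"roll": 0,"jaw": 5},
    {"delta_pos": [0,-13.5,-67.5],"roll": 0,"jaw": 5},
    {"delta_pos": [0,-18.2,-80.4],"roll": 0,"jaw": 5},
    {"delta_pos": [0,-23.5,-93],"roll": 0,"jaw": 5},
    {"delta_pos": [0,-29.5,-105.5],"roll": 0,"jaw": 5},
    {"delta_pos": [0,-36,-117.5],"roll": 0,"jaw": 5},
    {"delta_pos": [0,-43.3,-129.4],"roll": 0,"jaw": 5},
    {"delta_pos": [0,-51,-141],"roll": 0,"jaw": 5},
    {"delta_pos": [0,-59.3,-151.8],"roll": 0,"jaw": 5},
    {"delta_pos": [0,-68,-162.4],"roll": 0,"jaw": 5},
    {"delta_pos": [0,-77.6,-172.5],"roll": 0,"jaw": 5},
    {"delta_pos": [0,-87.5,-182],"roll": 0,"jaw": 5},
    {"delta_pos": [0,-97.8,-191.2],"roll": 0,"jaw": 5},
    {"delta_pos": [0,-108.5,-200],"roll": 0,"jaw": 5},
    {"delta_pos": [0,-119.7,-207.8],"roll": 0,"jaw": 5},
    {"delta_pos": [0,-126,-212],"roll": 0,"jaw": 5}
  ]
}}

```text
time_s: 4.57
ee_pos: [568.1, -19.7, 289.1]
ee_rot: [179.8, -0.3, -8.5]
force: [1.7, -6.2, 4.1]
gripper_width: 9.3
gripper_force: 20.0
```

{"op": "arm_command", "data": {
  "rows": [
    {"delta_pos": [0,-8,-5],"roll": 0,"jaw": 5},
    {"delta_pos": [0,-17.2,-10.2],"roll": 0,"jaw": 5},
    {"delta_pos": [0,-29.5,-16.5],"roll": 0,"jaw": 5},
    {"delta_pos": [0,-42.1,-22.2],"roll": 0,"jaw": 5},
    {"delta_pos": [0,-55,-27],"roll": 0,"jaw": 5},
    {"delta_pos": [0,-68,-31.6],"roll": 0,"jaw": 5},
    {"delta_pos": [0,-81.5,-35.2],"roll": 0,"jaw": 5},
    {"delta_pos": [0,-94.7,-38.3],"roll": 0,"jaw": 5},
    {"delta_pos": [0,-108.5,-40.5],"roll": 0,"jaw": 5},
    {"delta_pos": [0,-122,-42.4],"roll": 0,"jaw": 5},
    {"delta_pos": [0,-135.8,-43.4],"roll": 0,"jaw": 5},
    {"delta_pos": [0,-149.5,-43.7],"roll": 0,"jaw": 5},
    {"delta_pos": [0,-163.2,-43.3],"roll": 0,"jaw": 5},
    {"delta_pos": [0,-177,-42.3],"roll": 0,"jaw": 5},
    {"delta_pos": [0,-190.8,-40.5],"roll": 0,"jaw": 5},
    {"delta_pos": [0,-204.3,-38.1],"roll": 0,"jaw": 5},
    {"delta_pos": [0,-217,-35],"roll": 0,"jaw": 5},
    {"delta_pos": [0,-225,-33],"roll": 0,"jaw": 5},
    {"delta_pos": [0,-227,-32],"roll": 0,"jaw": 5},
    {"delta_pos": [0,-227,-32],"roll": 0,"jaw": 5}
  ]
}}

```text
time_s: 6.23
ee_pos: [602.3, 207.7, 318.1]
ee_rot: [-179.9, -0.2, -8.5]
force: [6.7, 0.2, 2.6]
gripper_width: 9.5
gripper_force: 20.0
```

```bash
python3 - <<'E'
from h import *
st()
E
```

```text
6.23 pos [602.3 207.7 318.1] unit [197.5  -1.1 318.1] rot [-1.7986e+02 -1.7000e-01 -8.4500e+00] F [6.7 0.2 2.6] w 9.5 20.0 q [ 18.  22.  70.   0.  88. 116.]
```

{"op": "arm_command", "data": {
  "rows": [
    {"delta_pos": [0,0,0],"roll": 0,"jaw": 15},
    {"delta_pos": [0,0,0],"roll": 0,"jaw": 35},
    {"delta_pos": [0,0,0],"roll": 0,"jaw": 35},
    {"delta_pos": [0,0,-15],"roll": 0,"jaw": 35},
    {"delta_pos": [0,0,-45],"roll": 0,"jaw": 35},
    {"delta_pos": [0,5,-75],"roll": 0,"jaw": 35},
    {"delta_pos": [-5,20,-90],"roll": -1.3,"jaw": 40},
    {"delta_pos": [-15,45,-90],"roll": -2.6,"jaw": 45},
    {"delta_pos": [-28,75,-90],"roll": -3.9,"jaw": 50},
    {"delta_pos": [-41,105,-90],"roll": -5.2,"jaw": 60},
    {"delta_pos": [-54,135,-85],"roll": -6.5,"jaw": 60},
    {"delta_pos": [-67,165,-70],"roll": -7.8,"jaw": 60},
    {"delta_pos": [-80,195,-40],"roll": -9.1,"jaw": 60},
    {"delta_pos": [-92,220,-10],"roll": -10.4,"jaw": 60},
    {"delta_pos": [-102,245,20],"roll": -11.7,"jaw": 60},
    {"delta_pos": [-110,260,50],"roll": -13,"jaw": 60},
    {"delta_pos": [-116,268,75],"roll": -14.3,"jaw": 60},
    {"delta_pos": [-116,270,85],"roll": -15.6,"jaw": 60},
    {"delta_pos": [-116,270,90],"roll": -16.9,"jaw": 60},
    {"delta_pos": [-116,270,90],"roll": -18,"jaw": 60}
  ]
}}

```text
time_s: 7.9
ee_pos: [443.8, -44.3, 226.1]
ee_rot: [-179.6, -0.0, 81.7]
force: [-0.4, 0.3, -0.9]
gripper_width: 54.3
gripper_force: 0.0
```

{"op": "arm_command", "data": {
  "rows": [
    {"delta_pos": [0,0,0],"roll": 0,"jaw": 60},
    {"delta_pos": [0,0,0],"roll": 0,"jaw": 60}
  ]
}}

```text
time_s: 8.07
ee_pos: [445.6, -44.2, 227.8]
ee_rot: [-179.9, -0.0, 81.3]
force: [0.1, 0.1, 0.7]
gripper_width: 54.9
gripper_force: 0.0
```

```bash
python3 - <<'E'
from h import *
st(); f=cam("wrist"); X=pts(f); cv2.imwrite("pics/w2.png",f["img"])
g=world([-72.5,115,90]); print(proj(f,[g,world([22.5,115,90]),world([-107.5,115,90])]).round(0))
U=unit(X); m=np.isfinite(U[...,0])&(U[...,0]<-20)&(U[...,0]>-125)&(abs(U[...,1]-115)<40)&(U[...,2]>80)&(U[...,2]<110)
u=U[m]; print(len(u)); 
for a in range(-120,-20,10):
    v=u[(u[:,0]>=a)&(u[:,0]<a+10)]
    if len(v): print(a,len(v),v[:,1].mean().round(1),v[:,1].min().round(1),v[:,1].max().round(1),v[:,2].max().round(1))
s=cam("scene"); cv2.imwrite("pics/s2.png",s["img"])
E
```

```text
8.07 pos [445.6 -44.2 227.8] unit [-74.8 116.6 227.8] rot [-1.7992e+02 -1.0000e-02  8.1330e+01] F [0.1 0.1 0.7] w 54.9 0.0 q [ -7.   6. 104.   0.  70.   2.]
[[322. 184.]
 [322.  83.]
 [322. 217.]]
1100
-120 16 115.9 111.4 120.5 95.0
-110 93 115.8 110.3 120.5 96.3
-100 75 115.9 112.4 119.5 95.2
-90 99 115.4 109.5 120.4 97.5
-80 179 115.6 106.5 125.3 101.3
-70 151 115.6 106.4 124.3 100.5
-60 95 115.6 110.4 120.3 96.9
-50 84 115.8 112.4 119.2 95.1
-40 90 115.8 110.6 121.0 97.5
-30 218 115.8 106.8 124.8 98.2
```

View pics/w2.png

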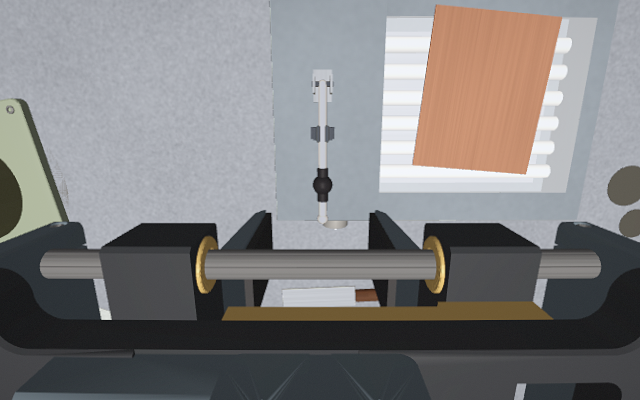

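View pics/s2.png

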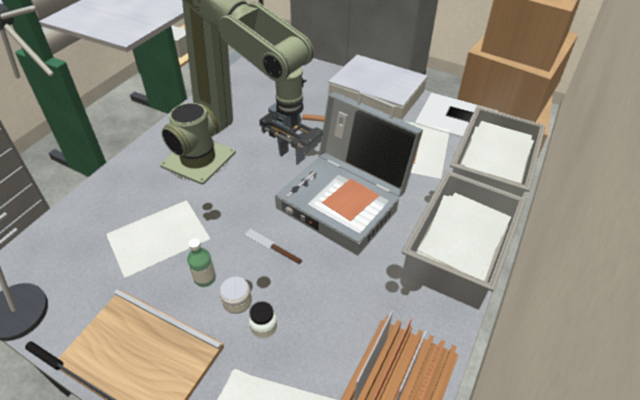

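The wrist view shows the stowed rod along column 322, its ball grip at (322,184), clip at (322,133) and pivot at (322,85), and the plate lying undisturbed on the glass. The scene view shows the lid leaning back on its stop. Next I'll go down to the ball grip.

{"op": "arm_command", "data": {
  "rows": [
    {"delta_pos": [1,0,20],"roll": 0,"jaw": 55},
    {"delta_pos": [2,1,50],"roll": 0,"jaw": 55},
    {"delta_pos": [2.5,1,80],"roll": 0,"jaw": 55},
    {"delta_pos": [2.5,1,105],"roll": 0,"jaw": 55},
    {"delta_pos": [2.5,1,125],"roll": 0,"jaw": 55},
    {"delta_pos": [2.5,1,140],"roll": 0,"jaw": 55},
    {"delta_pos": [2.5,1,148],"roll": 0,"jaw": 55},
    {"delta_pos": [2.5,1,152],"roll": 0,"jaw": 55},
    {"delta_pos": [2.5,1,152],"roll": 0,"jaw": 55},
    {"delta_pos": [2.5,1,152],"roll": 0,"jaw": 55}
  ]
}}

```text
time_s: 9.0
ee_pos: [448.4, -42.2, 76.6]
ee_rot: [179.9, 0.0, 81.5]
force: [0.5, -0.6, -0.2]
gripper_width: 50.0
gripper_force: 0.0
```

```bash
python3 - <<'E'
from h import *
st()
for t in np.arange(0,2.01,.1): print(round(t,2),(95-95*np.cos(t)).round(1),(-95*np.sin(t)).round(1))
E
```

```text
9.0 pos [448.4 -42.2  76.6] unit [-72.3 114.2  76.6] rot [179.92   0.    81.47] F [ 0.5 -0.6 -0.2] w 50.0 0.0 q [ -7.  15. 117.  -0.  48.   2.]
0.0 0.0 -0.0
0.1 0.5 -9.5
0.2 1.9 -18.9
0.3 4.2 -28.1
0.4 7.5 -37.0
0.5 11.6 -45.5
0.6 16.6 -53.6
0.7 22.3 -61.2
0.8 28.8 -68.1
0.9 35.9 -74.4
1.0 43.7 -79.9
1.1 51.9 -84.7
1.2 60.6 -88.5
1.3 69.6 -91.5
1.4 78.9 -93.6
1.5 88.3 -94.8
1.6 97.8 -95.0
1.7 107.2 -94.2
1.8 116.6 -92.5
1.9 125.7 -89.9
2.0 134.5 -86.4
```

{"op": "arm_command", "data": {
  "rows": [
    {"delta_pos": [0,-1,1.5],"roll": 0,"jaw": 55},
    {"delta_pos": [0,-1,1.5],"roll": 0,"jaw": 40},
    {"delta_pos": [0,-1,1.5],"roll": 0,"jaw": 25},
    {"delta_pos": [0,-1,1.5],"roll": 0,"jaw": 12},
    {"delta_pos": [0,-1,1.5],"roll": 0,"jaw": 12},
    {"delta_pos": [0,-1,1.5],"roll": 0,"jaw": 12},
    {"delta_pos": [0,-1,1.5],"roll": 0,"jaw": 12},
    {"delta_pos": [0,-1,-4],"roll": 0,"jaw": 12},
    {"delta_pos": [0.5,-1,-9.5],"roll": 0,"jaw": 12},
    {"delta_pos": [2,-1,-19],"roll": 0,"jaw": 12},
    {"delta_pos": [4.2,-1,-28],"roll": 0,"jaw": 12},
    {"delta_pos": [7.5,-1,-37],"roll": 0,"jaw": 12},
    {"delta_pos": [11.6,-1,-45.5],"roll": 0,"jaw": 12},
    {"delta_pos": [16.6,-1,-53.6],"roll": 0,"jaw": 12},
    {"delta_pos": [22.3,-1,-61.2],"roll": 0,"jaw": 12},
    {"delta_pos": [28.8,-1,-68.1],"roll": 0,"jaw": 12},
    {"delta_pos": [35.9,-1,-74.4],"roll": 0,"jaw": 12},
    {"delta_pos": [38,-1,-76],"roll": 0,"jaw": 12},
    {"delta_pos": [38,-1,-76],"roll": 0,"jaw": 12}
  ],
  "squeeze": 20
}}

```text
time_s: 10.58
ee_pos: [453.4, -4.8, 153.4]
ee_rot: [179.8, 0.1, 81.6]
force: [4.2, -4.3, 4.2]
gripper_width: 18.7
gripper_force: 20.0
```

```bash
cat >> h.py <<'E'
def rod(n="wrist"):
    f=cam(n); U=unit(pts(f)); return f,U
E
python3 - <<'E'
from h import *
st(); f,U=rod(); cv2.imwrite("pics/w3.png",f["img"])
for ph in (0,.5,.7,.9,1.0): print(ph,proj(f,[world([22.5-r*np.cos(ph),115,90+r*np.sin(ph)]) for r in (60,95,130)]).round(0).tolist())
E
```

```text
10.58 pos [453.4  -4.8 153.4] unit [-34.6 114.8 153.4] rot [1.7979e+02 9.0000e-02 8.1580e+01] F [ 4.2 -4.3  4.2] w 18.7 20.0 q [ -2.  10. 110.  -0.  59.   7.]
0 [[320.0, 210.0], [320.0, 252.0], [320.0, 291.0]]
0.5 [[320.0, 211.0], [320.0, 264.0], [320.0, 322.0]]
0.7 [[320.0, 206.0], [320.0, 260.0], [320.0, 323.0]]
0.9 [[320.0, 196.0], [320.0, 247.0], [321.0, 313.0]]
1.0 [[320.0, 189.0], [321.0, 238.0], [321.0, 302.0]]
```

View pics/w3.png

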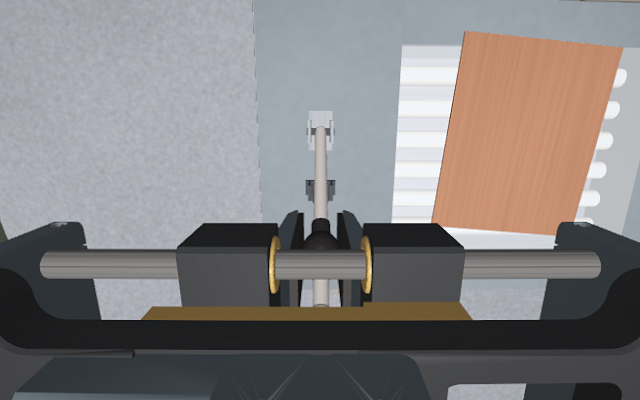

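The ball is in the fingers at (320,240), with the rod free of its clip at about 0.93 rad. I'll take a fresh hold centred on the ball and swing on.

{"op": "arm_command", "data": {
  "rows": [
    {"delta_pos": [0,0,0],"roll": 0,"jaw": 30},
    {"delta_pos": [0,0,0],"roll": 0,"jaw": 40},
    {"delta_pos": [0,0,3],"roll": 0,"jaw": 40},
    {"delta_pos": [0,0,6],"roll": 0,"jaw": 40},
    {"delta_pos": [0,0,6],"roll": 0,"jaw": 25},
    {"delta_pos": [0,0,6],"roll": 0,"jaw": 12},
    {"delta_pos": [0,0,6],"roll": 0,"jaw": 12},
    {"delta_pos": [0,0,6],"roll": 0,"jaw": 12},
    {"delta_pos": [0,0,6],"roll": 0,"jaw": 12},
    {"delta_pos": [5.5,0,2],"roll": 0,"jaw": 12},
    {"delta_pos": [13.7,0,-2.5],"roll": 0,"jaw": 12},
    {"delta_pos": [22.4,0,-6.3],"roll": 0,"jaw": 12},
    {"delta_pos": [31.4,0,-9.3],"roll": 0,"jaw": 12},
    {"delta_pos": [40.7,0,-11.4],"roll": 0,"jaw": 12},
    {"delta_pos": [50,0,-12.6],"roll": 0,"jaw": 12},
    {"delta_pos": [59.5,0,-12.8],"roll": 0,"jaw": 12},
    {"delta_pos": [69,0,-12],"roll": 0,"jaw": 12},
    {"delta_pos": [78.4,0,-10.3],"roll": 0,"jaw": 12},
    {"delta_pos": [84.8,0,-8.6],"roll": 0,"jaw": 12},
    {"delta_pos": [84.8,0,-8.6],"roll": 0,"jaw": 12}
  ]
}}

```text
time_s: 12.3
ee_pos: [466.5, 81.8, 161.6]
ee_rot: [179.8, -0.1, 81.6]
force: [4.6, 1.1, 5.8]
gripper_width: 18.3
gripper_force: 20.0
```

```bash
python3 - <<'E'
from h import *
st()
E
```

```text
12.3 pos [466.5  81.8 161.6] unit [ 53.  114.6 161.6] rot [ 1.798e+02 -1.500e-01  8.156e+01] F [4.6 1.1 5.8] w 18.3 20.0 q [  9.  12. 107.   0.  61.  17.]
```

{"op": "arm_command", "data": {
  "rows": [
    {"delta_pos": [0,0,0],"roll": 0,"jaw": 25},
    {"delta_pos": [0,0,0],"roll": 0,"jaw": 45},
    {"delta_pos": [0,0,0],"roll": 0,"jaw": 45},
    {"delta_pos": [0,0,-15],"roll": 0,"jaw": 45},
    {"delta_pos": [0,0,-40],"roll": 0,"jaw": 45},
    {"delta_pos": [0,0,-70],"roll": 0,"jaw": 45},
    {"delta_pos": [0,0,-100],"roll": 0,"jaw": 45},
    {"delta_pos": [-15,0,-130],"roll": 0,"jaw": 45},
    {"delta_pos": [-40,0,-160],"roll": 0,"jaw": 45},
    {"delta_pos": [-70,0,-190],"roll": 0,"jaw": 45},
    {"delta_pos": [-95,0,-215],"roll": 0,"jaw": 45},
    {"delta_pos": [-100,0,-230],"roll": 0,"jaw": 45},
    {"delta_pos": [-100,0,-230],"roll": 0,"jaw": 45},
    {"delta_pos": [-100,0,-230],"roll": 0,"jaw": 45}
  ]
}}

```text
time_s: 13.47
ee_pos: [449.3, -19.3, 389.9]
ee_rot: [-179.9, -0.0, 81.4]
force: [0.2, -0.2, -0.9]
gripper_width: 41.3
gripper_force: 0.0
```

```bash
python3 - <<'E'
from h import *
st()
for n in ("wrist","scene","top"):
    f,U=rod(n); cv2.imwrite(f"pics/r_{n}.png",f["img"])
    m=np.isfinite(U[...,0])&(U[...,0]<90)&(U[...,0]>-20)&(abs(U[...,1]-115)<18)&(U[...,2]>110)&(U[...,2]<235)
    u=U[m]; print(n,len(u))
    if len(u):
        for z in range(110,235,10):
            v=u[(u[:,2]>=z)&(u[:,2]<z+10)]
            if len(v): print(z,len(v),v.mean(0).round(1),v[:,0].min().round(1),v[:,0].max().round(1))
    for ph in (1.8,1.9): print(ph,proj(f,[world([22.5-r*np.cos(ph),115,90+r*np.sin(ph)]) for r in (50,95,130)]).round(0).tolist())
cv2.imwrite("pics/r3.png",np.vstack([cv2.resize(cv2.imread("pics/r_wrist.png")[40:240,220:420],(400,400))]))
E
```

```text
13.47 pos [449.3 -19.3 389.9] unit [-49.6 116.6 389.9] rot [-1.7989e+02 -3.0000e-02  8.1420e+01] F [ 0.2 -0.2 -0.9] w 41.3 0.0 q [-4.  3. 84.  0. 93.  5.]
wrist 395
110 11 [ 24.9 115.8 115.1] 23.8 26.4
120 13 [ 27.1 115.7 124.7] 25.0 28.8
130 15 [ 29.9 116.  135. ] 28.6 32.1
140 14 [ 32.5 115.6 145.4] 30.8 34.2
150 14 [ 34.8 115.9 154.5] 32.9 36.2
160 3 [ 36.  115.2 161.3] 35.9 36.0
180 133 [ 42.6 115.5 187.1] 35.9 53.2
190 71 [ 44.9 115.7 195.1] 38.8 52.1
200 25 [ 47.8 115.4 205. ] 45.5 49.9
210 68 [ 53.5 115.5 218.2] 48.7 58.8
220 28 [ 54.1 115.4 220.7] 51.6 57.5
1.8 [[322.0, 104.0], [322.0, 93.0], [322.0, 82.0]]
1.9 [[322.0, 100.0], [322.0, 84.0], [322.0, 70.0]]
scene 104
110 7 [ 27.6 111.5 113.6] 22.8 32.0
120 7 [ 29.4 110.5 125. ] 25.3 32.3
130 8 [ 35.6 111.6 135.1] 32.2 39.2
140 6 [ 35.3 111.3 144.7] 28.1 41.8
150 7 [ 39.4 111.4 155.9] 35.1 43.0
160 7 [ 42.2 111.2 164.5] 36.4 48.8
170 10 [ 42.8 109.6 175.1] 38.2 56.5
180 20 [ 44.5 111.  185.1] 37.5 55.1
190 13 [ 49.  110.7 195.3] 41.3 56.3
200 8 [ 51.  112.  205.4] 42.1 57.4
210 9 [ 55.1 111.4 215.7] 50.9 60.9
220 2 [ 55.  112.  221.2] 54.0 55.9
1.8 [[314.0, 160.0], [316.0, 148.0], [317.0, 139.0]]
1.9 [[315.0, 160.0], [317.0, 147.0], [320.0, 138.0]]
top 24
180 5 [ 50.3 119.1 186.6] 47.1 53.6
190 3 [ 49.1 115.3 192.9] 47.4 52.4
200 3 [ 48.6 114.6 201.7] 47.7 50.1
210 7 [ 54.1 113.2 216.9] 49.7 59.5
220 6 [ 54.5 116.  222.7] 52.0 57.9
1.8 [[288.0, 216.0], [284.0, 215.0], [280.0, 214.0]]
1.9 [[286.0, 216.0], [281.0, 214.0], [276.0, 213.0]]
```

View pics/r_wrist.png

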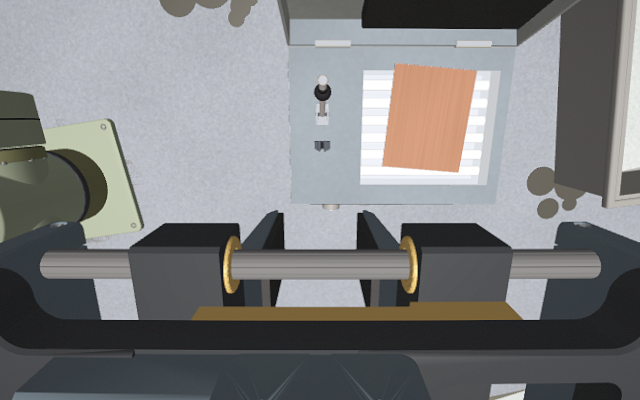

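The rod now stands off its clip (ball at (322,92), tip at (322,80)), and the depth points give about 1.815 rad. That's in range but near the lower edge, so I'll nudge it to about 1.87.

{"op": "arm_command", "data": {
  "rows": [
    {"delta_pos": [20,1,10],"roll": 0,"jaw": 45},
    {"delta_pos": [50,1,30],"roll": 0,"jaw": 45},
    {"delta_pos": [80,1,50],"roll": 0,"jaw": 45},
    {"delta_pos": [95,1,80],"roll": 0,"jaw": 45},
    {"delta_pos": [95,1,110],"roll": 0,"jaw": 45},
    {"delta_pos": [95,1,140],"roll": 0,"jaw": 45},
    {"delta_pos": [95,1,170],"roll": 0,"jaw": 45},
    {"delta_pos": [95,1,200],"roll": 0,"jaw": 45},
    {"delta_pos": [95,1,220],"roll": 0,"jaw": 45},
    {"delta_pos": [95,1,228],"roll": 0,"jaw": 45},
    {"delta_pos": [95,1,228],"roll": 0,"jaw": 45},
    {"delta_pos": [95,1,228],"roll": 0,"jaw": 25},
    {"delta_pos": [95,1,228],"roll": 0,"jaw": 12},
    {"delta_pos": [95,1,228],"roll": 0,"jaw": 12},
    {"delta_pos": [95,1,228],"roll": 0,"jaw": 12},
    {"delta_pos": [98,1,228.5],"roll": 0,"jaw": 12},
    {"delta_pos": [101,1,229],"roll": 0,"jaw": 12},
    {"delta_pos": [102,1,229],"roll": 0,"jaw": 12},
    {"delta_pos": [102,1,229],"roll": 0,"jaw": 12}
  ]
}}

```text
time_s: 15.2
ee_pos: [466.6, 81.6, 161.7]
ee_rot: [179.9, -0.0, 81.5]
force: [0.9, -0.5, 1.1]
gripper_width: 18.5
gripper_force: 20.0
```

```bash
python3 - <<'E'
from h import *
st()
E
```

```text
15.2 pos [466.6  81.6 161.7] unit [ 52.8 114.4 161.7] rot [ 1.7994e+02 -1.0000e-02  8.1500e+01] F [ 0.9 -0.5  1.1] w 18.5 20.0 q [  9.  12. 107.  -0.  61.  17.]
```

{"op": "arm_command", "data": {
  "rows": [
    {"delta_pos": [0,0,0],"roll": 0,"jaw": 25},
    {"delta_pos": [0,0,0],"roll": 0,"jaw": 45},
    {"delta_pos": [0,0,0],"roll": 0,"jaw": 45},
    {"delta_pos": [0,0,-15],"roll": 0,"jaw": 45},
    {"delta_pos": [0,0,-40],"roll": 0,"jaw": 45},
    {"delta_pos": [0,0,-70],"roll": 0,"jaw": 45},
    {"delta_pos": [0,0,-100],"roll": 0,"jaw": 45},
    {"delta_pos": [-15,0,-130],"roll": 0,"jaw": 45},
    {"delta_pos": [-40,0,-160],"roll": 0,"jaw": 45},
    {"delta_pos": [-70,0,-190],"roll": 0,"jaw": 45},
    {"delta_pos": [-95,0,-215],"roll": 0,"jaw": 45},
    {"delta_pos": [-100,0,-230],"roll": 0,"jaw": 45},
    {"delta_pos": [-100,0,-230],"roll": 0,"jaw": 45},
    {"delta_pos": [-100,0,-230],"roll": 0,"jaw": 45}
  ]
}}

```text
time_s: 16.37
ee_pos: [451.4, -17.6, 391.5]
ee_rot: [180.0, -0.0, 81.4]
force: [-0.8, -0.4, -0.4]
gripper_width: 41.3
gripper_force: 0.0
```

```bash
cat >> h.py <<'E'
def rodangle():
    f,U=rod("wrist")
    m=np.isfinite(U[...,0])&(U[...,0]<100)&(U[...,0]>-20)&(abs(U[...,1]-115)<18)
    u=U[m]; s=u[(u[:,2]>112)&(u[:,2]<165)]; p=np.polyfit(s[:,2],s[:,0],1); t=u[(u[:,2]>212)&(u[:,2]<235)]
    print("shaft phi",np.pi/2+np.arctan(p[0]),"tip",t.mean(0))
    v=u[u[:,2]>120]; pass
    return f,U
E
python3 - <<'E'
from h import *
st(); f,U=rodangle()
# lid inner surface check (lid angle): rim points
m=np.isfinite(U[...,0])&(U[...,2]>150)&(U[...,0]>100)&(U[...,0]<260)&(abs(U[...,1])<170)
u=U[m]; print(len(u)); p=np.polyfit(u[:,2],u[:,0],1); print(p, np.pi/2+np.arctan(p[0])) 
E
```

```text
16.37 pos [451.4 -17.6 391.5] unit [-47.6 114.9 391.5] rot [ 1.7996e+02 -3.0000e-02  8.1430e+01] F [-0.8 -0.4 -0.4] w 41.3 0.0 q [-4.  3. 84.  0. 93.  5.]
shaft phi 1.8973063517697453 tip [ 63.26030062 115.63680889 216.28495185]
1401
[ -0.20308589 178.75703537] 1.3704353291019595
```

{"op": "arm_command", "data": {
  "rows": [
    {"delta_pos": [5,3,-5],"roll": 0.6,"jaw": 35},
    {"delta_pos": [15,8,-10],"roll": 1.6,"jaw": 35},
    {"delta_pos": [30,16,-15],"roll": 2.8,"jaw": 35},
    {"delta_pos": [50,24,-18],"roll": 4,"jaw": 35},
    {"delta_pos": [70,33,-18],"roll": 5.2,"jaw": 35},
    {"delta_pos": [90,42,-18],"roll": 6.4,"jaw": 35},
    {"delta_pos": [110,52,-18],"roll": 7.6,"jaw": 35},
    {"delta_pos": [130,61,-18],"roll": 8.8,"jaw": 35},
    {"delta_pos": [150,71,-18],"roll": 10,"jaw": 35},
    {"delta_pos": [170,80,-18],"roll": 11.2,"jaw": 35},
    {"delta_pos": [190,90,-18],"roll": 12.4,"jaw": 35},
    {"delta_pos": [210,99,-18],"roll": 13.6,"jaw": 35},
    {"delta_pos": [225,107,-18],"roll": 14.8,"jaw": 35},
    {"delta_pos": [237,112,-18],"roll": 16,"jaw": 35},
    {"delta_pos": [243,115,-18],"roll": 17.2,"jaw": 35},
    {"delta_pos": [245,116,-18],"roll": 18,"jaw": 35},
    {"delta_pos": [245,116,-18],"roll": 18,"jaw": 35},
    {"delta_pos": [245,116,-18],"roll": 18,"jaw": 35},
    {"delta_pos": [245,116,-18],"roll": 18,"jaw": 35}
  ]
}}

```text
time_s: 18.0
ee_pos: [601.9, 208.0, 408.4]
ee_rot: [179.9, 0.1, -8.4]
force: [0.2, 0.8, -0.6]
gripper_width: 31.9
gripper_force: 0.0
```

```bash
python3 - <<'E'
from h import *
st(); 
for n in ("wrist","top"):
    f=cam(n); U=unit(pts(f))
    m=np.isfinite(U[...,0])&(U[...,0]>170)&(U[...,0]<230)&(abs(U[...,1])<45)&(U[...,2]>322)&(U[...,2]<350)
    u=U[m]; print(n,len(u), u.mean(0) if len(u) else 0, np.percentile(u[:,0],[3,97]) if len(u) else 0,np.percentile(u[:,2],[3,97]) if len(u) else 0)
E
```

```text
18.0 pos [601.9 208.  408.4] unit [197.7  -0.6 408.4] rot [ 1.7994e+02  1.1000e-01 -8.3800e+00] F [ 0.2  0.8 -0.6] w 31.9 0.0 q [ 18.  22.  57.  -0. 101. 116.]
wrist 1251 [198.8851646   -6.08640284 338.92690047] [194.34014523 203.68155734] [336.04216051 340.83863385]
top 0 0 0 0
```

{"op": "arm_command", "data": {
  "rows": [
    {"delta_pos": [0,-1,20],"roll": 0,"jaw": 35},
    {"delta_pos": [0,-1,45],"roll": 0,"jaw": 35},
    {"delta_pos": [0,-1,70],"roll": 0,"jaw": 35},
    {"delta_pos": [0,-1,85],"roll": 0,"jaw": 35},
    {"delta_pos": [0,-1,91],"roll": 0,"jaw": 35},
    {"delta_pos": [0,-1,91],"roll": 0,"jaw": 35},
    {"delta_pos": [0,-1,91],"roll": 0,"jaw": 15},
    {"delta_pos": [0,-1,91],"roll": 0,"jaw": 5},
    {"delta_pos": [0,-1,91],"roll": 0,"jaw": 5},
    {"delta_pos": [0,-1,91],"roll": 0,"jaw": 5}
  ],
  "squeeze": 20
}}

```text
time_s: 18.93
ee_pos: [603.1, 209.1, 319.9]
ee_rot: [-179.9, -0.1, -8.5]
force: [1.0, 2.2, 2.3]
gripper_width: 9.2
gripper_force: 20.0
```

{"op": "arm_command", "data": {
  "rows": [
    {"delta_pos": [0,6,-1.5],"roll": 0,"jaw": 5},
    {"delta_pos": [0,15,-4],"roll": 0,"jaw": 5},
    {"delta_pos": [0,26.7,-6.8],"roll": 0,"jaw": 5},
    {"delta_pos": [0,40,-9.2],"roll": 0,"jaw": 5},
    {"delta_pos": [0,54,-11],"roll": 0,"jaw": 5},
    {"delta_pos": [0,68,-12],"roll": 0,"jaw": 5},
    {"delta_pos": [0,81.5,-12.4],"roll": 0,"jaw": 5},
    {"delta_pos": [0,95,-12],"roll": 0,"jaw": 5},
    {"delta_pos": [0,109,-11.1],"roll": 0,"jaw": 5},
    {"delta_pos": [0,122.6,-9.3],"roll": 0,"jaw": 5},
    {"delta_pos": [0,132,-7.7],"roll": 0,"jaw": 5},
    {"delta_pos": [0,136.3,-7],"roll": 0,"jaw": 5},
    {"delta_pos": [0,136.3,-7],"roll": 0,"jaw": 5}
  ]
}}

```text
time_s: 20.02
ee_pos: [581.9, 72.4, 325.0]
ee_rot: [179.9, 0.1, -8.6]
force: [2.6, 0.2, 0.5]
gripper_width: 9.3
gripper_force: 20.0
```

```bash
python3 - <<'E'
from h import *
st(); 
for n in ("scene","top"):
    f=cam(n); U=unit(pts(f)); cv2.imwrite(f"pics/l_{n}.png",f["img"])
    m=np.isfinite(U[...,0])&(U[...,0]<80)&(U[...,0]>0)&(abs(U[...,1]-113)<12)&(U[...,2]>120)&(U[...,2]<226)
    u=U[m]; print(n,len(u)); 
    if len(u)>20: p=np.polyfit(u[:,2],u[:,0],1); print(np.pi/2+np.arctan(p[0]))
E
```

```text
20.02 pos [581.9  72.4 325. ] unit [ 60.7  -1.  325. ] rot [ 1.7994e+02  6.0000e-02 -8.6000e+00] F [2.6 0.2 0.5] w 9.3 20.0 q [  6.  17.  76.  -0.  87. 105.]
scene 95
1.8666923251537184
top 14
```

{"op": "arm_command", "data": {
  "rows": [
    {"delta_pos": [0,6,1.2],"roll": 0,"jaw": 5},
    {"delta_pos": [0,13.5,3],"roll": 0,"jaw": 5},
    {"delta_pos": [0,20,4.8],"roll": 0,"jaw": 5},
    {"delta_pos": [0,26.7,6.7],"roll": 0,"jaw": 5},
    {"delta_pos": [0,33.3,8.8],"roll": 0,"jaw": 5},
    {"delta_pos": [0,39.8,11.1],"roll": 0,"jaw": 5},
    {"delta_pos": [0,46.2,13.5],"roll": 0,"jaw": 5},
    {"delta_pos": [0,52.6,16.1],"roll": 0,"jaw": 5},
    {"delta_pos": [0,57.8,18.3],"roll": 0,"jaw": 5},
    {"delta_pos": [0,62.7,20.7],"roll": 0,"jaw": 5},
    {"delta_pos": [0,67.7,23.1],"roll": 0,"jaw": 5},
    {"delta_pos": [0,72.7,25.6],"roll": 0,"jaw": 5},
    {"delta_pos": [0,77.5,28.1],"roll": 0,"jaw": 5},
    {"delta_pos": [0,77.5,28.1],"roll": 0,"jaw": 5},
    {"delta_pos": [0,77.5,28.1],"roll": 0,"jaw": 5}
  ]
}}

```text
time_s: 21.37
ee_pos: [570.4, -3.2, 297.0]
ee_rot: [180.0, 0.1, -8.5]
force: [0.3, 0.4, -0.2]
gripper_width: 9.6
gripper_force: 20.0
```

```bash
cat >> h.py <<'E'
from scipy.optimize import least_squares
def lidangle():
    s=env.state(); u=unit(s["ee_pos"]); x,z=u[0],u[2]+19
    print("lid est by handle",np.arctan2(z-72,117.5-x)-np.arctan2(20,275),"radius",np.hypot(z-72,117.5-x),"vs",np.hypot(275,20))
def rodscene():
    f=cam("scene"); U=unit(pts(f))
    m=np.isfinite(U[...,0])&(U[...,0]<85)&(U[...,0]>0)&(abs(U[...,1]-113)<12)&(U[...,2]>115)&(U[...,2]<212)
    u=U[m]; p=np.polyfit(u[:,2],u[:,0],1) if len(u)>20 else [0]; print("rod scene",len(u),np.pi/2+np.arctan(p[0])); return f,U
E
python3 - <<'E'
from h import *
st();lidangle();f,U=rodscene()
E
```

```text
21.37 pos [570.4  -3.2 297. ] unit [-15.8  -0.8 297. ] rot [ 1.7996e+02  6.0000e-02 -8.5300e+00] F [ 0.3  0.4 -0.2] w 9.6 20.0 q [-1. 16. 82. -0. 83. 97.]
lid est by handle 0.9982774119042497 radius 278.02391225112257 vs 275.72631357924473
rod scene 76 1.8386034723146618
```

{"op": "arm_command", "data": {
  "rows": [
    {"delta_pos": [0,3,1.6],"roll": 0,"jaw": 5},
    {"delta_pos": [0,6,3.3],"roll": 0,"jaw": 5},
    {"delta_pos": [0,9,5.1],"roll": 0,"jaw": 5},
    {"delta_pos": [0,12,6.9],"roll": 0,"jaw": 5},
    {"delta_pos": [0,14.5,8.5],"roll": 0,"jaw": 5},
    {"delta_pos": [0,14.5,8.5],"roll": 0,"jaw": 5}
  ]
}}

```text
time_s: 21.92
ee_pos: [568.2, -18.1, 288.3]
ee_rot: [179.9, 0.1, -8.5]
force: [-1.9, 0.9, -0.6]
gripper_width: 9.6
gripper_force: 20.0
```

```bash
python3 - <<'E'
from h import *
st();lidangle();f,U=rodscene(); cv2.imwrite("pics/s5.png",cv2.resize(f["img"][80:260,240:440],(800,720))[:600]); 
E
```

```text
21.92 pos [568.2 -18.1 288.3] unit [-30.9  -0.8 288.3] rot [ 1.799e+02  6.000e-02 -8.530e+00] F [-1.9  0.9 -0.6] w 9.6 20.0 q [-3. 16. 83. -0. 82. 96.]
lid est by handle 0.9356568619146128 radius 278.16707259065794 vs 275.72631357924473
rod scene 68 1.7106793884315055
```

View pics/s5.png

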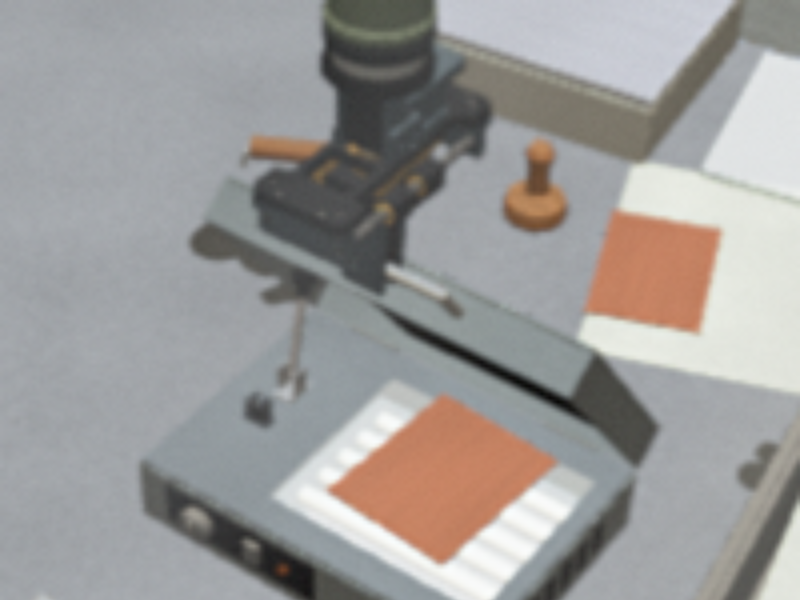

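The rod runs from its pivot (290,385) up into the lid's underside at (300,295) and has moved forward with the lid, so the ball appears to be in the slot. I'll ease down a little further to see if it carries.

{"op": "arm_command", "data": {
  "rows": [
    {"delta_pos": [0,1,0.7],"roll": 0,"jaw": 5},
    {"delta_pos": [0,2,1.4],"roll": 0,"jaw": 5},
    {"delta_pos": [0,3,2.1],"roll": 0,"jaw": 5},
    {"delta_pos": [0,4,2.8],"roll": 0,"jaw": 5},
    {"delta_pos": [0,4,2.8],"roll": 0,"jaw": 5}
  ]
}}

```text
time_s: 22.38
ee_pos: [568.1, -20.0, 287.0]
ee_rot: [-179.8, -0.0, -8.5]
force: [-3.3, 5.5, 4.9]
gripper_width: 9.2
gripper_force: 20.0
```

```bash
python3 - <<'E'
from h import *
st();lidangle();f,U=rodscene()
E
```

```text
22.38 pos [568.1 -20.  287. ] unit [-32.7  -0.9 287. ] rot [-1.7984e+02 -3.0000e-02 -8.5100e+00] F [-3.3  5.5  4.9] w 9.2 20.0 q [-3. 16. 83.  0. 81. 95.]
lid est by handle 0.9276781663184503 radius 278.0840492777441 vs 275.72631357924473
rod scene 65 1.6914212673311815
```

{"op": "arm_command", "data": {
  "rows": [
    {"delta_pos": [0,0,0],"roll": 0,"jaw": 14},
    {"delta_pos": [0,0,0],"roll": 0,"jaw": 18},
    {"delta_pos": [0,0,0],"roll": 0,"jaw": 22},
    {"delta_pos": [0,0,0],"roll": 0,"jaw": 22}
  ]
}}

```text
time_s: 22.77
ee_pos: [568.4, -22.0, 285.9]
ee_rot: [179.9, -0.0, -8.5]
force: [0.4, -0.3, -0.4]
gripper_width: 20.0
gripper_force: 0.0
```

```bash
python3 - <<'E'
from h import *
st();f=cam("wrist"); U=unit(pts(f))
m=np.isfinite(U[...,0])&(U[...,0]>-60)&(U[...,0]<0)&(U[...,1]<-18)&(U[...,1]>-50)&(U[...,2]>285)&(U[...,2]<325)
u=U[m]; print(len(u), u.mean(0), np.percentile(u[:,0],[3,97]), np.percentile(u[:,2],[3,97])); rodscene()
E
```

```text
22.77 pos [568.4 -22.  285.9] unit [-34.6  -1.6 285.9] rot [ 1.7991e+02 -4.0000e-02 -8.5300e+00] F [ 0.4 -0.3 -0.4] w 20.0 0.0 q [-3. 16. 83. -0. 81. 95.]
1951 [-34.02709416 -29.263547   307.88026355] [-54.56871403 -17.58474548] [293.21840493 322.4997465 ]
rod scene 69 1.7213781515131235
```

{"op": "arm_command", "data": {
  "rows": [
    {"delta_pos": [0,-2,0],"roll": 0,"jaw": 35},
    {"delta_pos": [0,-2,0],"roll": 0,"jaw": 35},
    {"delta_pos": [0,-2,-10],"roll": 0,"jaw": 35},
    {"delta_pos": [0,-2,-30],"roll": 0,"jaw": 35},
    {"delta_pos": [0,-2,-55],"roll": 0,"jaw": 35},
    {"delta_pos": [0,-2,-80],"roll": 0,"jaw": 35},
    {"delta_pos": [0,10,-100],"roll": 0,"jaw": 35},
    {"delta_pos": [0,35,-110],"roll": 0,"jaw": 35},
    {"delta_pos": [0,60,-115],"roll": 0,"jaw": 35},
    {"delta_pos": [0,80,-115],"roll": 0,"jaw": 35},
    {"delta_pos": [0,80,-115],"roll": 0,"jaw": 35},
    {"delta_pos": [0,80,-115],"roll": 0,"jaw": 35}
  ]
}}

```text
time_s: 23.87
ee_pos: [556.2, -100.8, 401.8]
ee_rot: [-180.0, -0.1, -8.6]
force: [-0.3, -0.4, -0.6]
gripper_width: 32.0
gripper_force: 0.0
```

```bash
python3 - <<'E'
from h import *
st();f,U=rodscene(); cv2.imwrite("pics/s6.png",cv2.resize(f["img"][80:280,240:440],(600,600)))
f=cam("top");U=unit(pts(f))
m=np.isfinite(U[...,0])&(U[...,0]>0)&(U[...,0]<120)&(abs(U[...,1])<140)&(U[...,2]>130)&(U[...,2]<300)
u=U[m];p=np.polyfit(u[:,0],u[:,2],1);print("lid",len(u),np.arctan(-p[0]))
E
```

```text
23.87 pos [ 556.2 -100.8  401.8] unit [-114.4   -1.1  401.8] rot [-1.7998e+02 -5.0000e-02 -8.6100e+00] F [-0.3 -0.4 -0.6] w 32.0 0.0 q [-11.  14.  69.   0.  97.  87.]
rod scene 69 1.705098778754579
lid 3375 0.9134332046973989
```

View pics/s6.png

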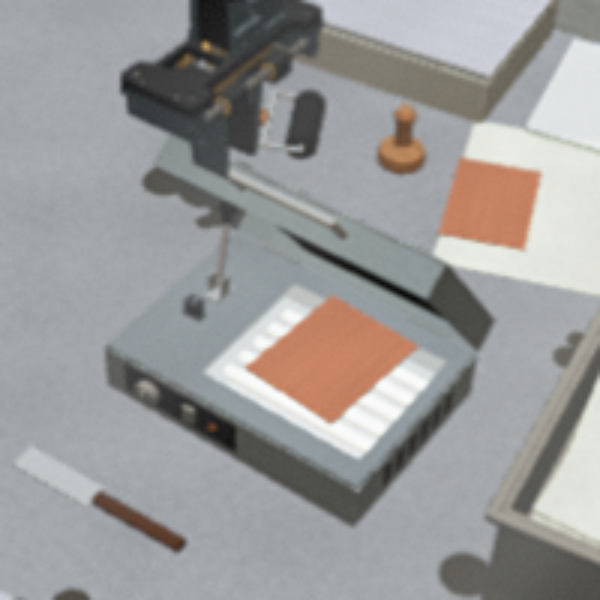

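The lid stands at about 0.92 rad on the rod (rod from (217,288) to (228,215)), the gripper is clear, and the plate and other things haven't moved. I'm handing the job in.

```bash
python3 -c "
from workcell import env
print(env.job_done())"
```

```text
the job is handed in; nothing more can be done
None
```

I handed the job in after about 24 s. The lid rests half open on the prop rod at about 0.92 rad, the gripper is clear, and the copper plate and bench items looked unmoved in the last picture. The rod read about 1.71 rad from the scene camera, inside the 1.66–1.97 limit. I inferred that its ball is in the slot, because the lid held once released, and did not see it directly. The hand-in returned no verdict.

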